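# Clamp the lead came

### The job

Two green came clamps stand on the bench with their spring levers up. One of them has a short strip of grey lead came lying across its bed: press that clamp's red pad down until its latch catches, then let go, so that the lever stays down by itself and holds the came where it lies. Leave the empty clamp's lever up.

Things in the scene. Friction and masses are not known exactly. Their poses are not given: they have to be found in the camera images.
- pad_a (a point): centre of the top face of the red thumb pad (42 x 34 mm) at the front end of the lever of the LOADED clamp; x points along the lever to its hinge pin (130 mm off, 52 mm above the bench), z is the face's normal. Lever up: it rises 0.40 rad towards the pad, pad top centre 107 mm above the bench. Latched: level, pad top 57 mm above the bench, centre 12 mm further from the hinge
- lever_a (a joint): lever of the loaded clamp, rad: 0 = up (a spring pushes it there), grows as the pad is pressed down; held at 0.40 (level) once caught. The latch snaps in at about 0.41, hard stop at 0.46 (pad top 50 mm above the bench). Force at the pad: about 4 N at first, about 10 N (momentarily up to 25) as the latch catches
- lever_b (a joint): lever of the other, empty clamp, of the same make and joint values; to stay up (0). Each clamp: green base 147 x 60 x 12 mm fixed to the bench, two green cheeks 62 mm high at the hinge end, steel lever 18 mm wide with a red pad
- came_mid (a point): centre of the strip of lead came, grey, 9 x 91 x 7 mm (long axis its y), lying loose across the bed of the loaded clamp between two low ribs, 16 mm above the bench, below the lever's sprung rubber foot

How it is judged:
At the end, for the whole second after the job is handed in: the loaded clamp's lever stays down by itself, beyond 0.37 rad and at rest; the came lies within 15 mm of where it was; the empty clamp's lever is up (below 0.05 rad) (value of joint lever_a above 0.37 rad and not (velocity of joint lever_a above 0.05 rad/s) and not (velocity of joint lever_a below -0.05 rad/s) and value of joint lever_b below 0.05 rad and distance of came_mid from where it was at the start of the episode below 0.015 m); the robot touches nothing.
It fails at once if the empty clamp's lever is pressed down (beyond 0.15 rad) (value of joint lever_b above 0.15 rad).
It also fails if it takes over 29 s, if anything falls off the work surface, if the arm or the gripper's body presses on something with over 40 N, if the wrist force passes 120 N, or if a joint passes its speed limit or range.

### The arm

A 7-joint arm with a two-finger parallel gripper is mounted at the origin on a cart in front of the work surface, level with it; the furniture and walls round the work are solid. World frame = base frame: x ahead of the robot, y to its left, z up, the work surface at z = 0. Lengths are in m, angles in rad, forces in N, time in s.
With the tool pointing down it reaches from about 0.4 to 0.85 m from the base axis. Payload 4.5 kg.
Tool frame: the origin (TCP) lies midway between the tips of the shut fingers; the grasp point (between the pads) lies 19 mm behind it; z points along the fingers, y is the line along which they close (so a half turn about z gives the same grasp; the last joint's range is limited). The gripper opens to 88 mm and grips with 3 to 60 N. Pads are 18 mm wide; open, the fingers measure 123 mm over their backs; the gripper's body (75 mm by 187 mm) begins 45 mm behind the grasp point.
Start: joints at [-1.191, 0.689, -0.195, 1.565, 0.157, 0.902, -0.215], TCP at [0.212, 0.588, 0.239] pointing down, gripper open.
Joint ranges: [-3.01, 3.01], [-0.46, 2.08], [-1.47, 1.51], [0.13, 2.56], [-1, 4.14], [0.04, 2.09], [-2.66, 2.66]. Speed limits (rad/s): [2.57, 2.57, 3.14, 3.14, 3.14, 3.14, 3.14].

### API

Orientations are given as a unit quaternion [x, y, z, w].
In Python, from plant import r gives the robot as it stands.
- The arm moves only by the tool carry_out, never from a script. Its argument "plan" is a list of rows, each an object with "rot": the turn, a rotation vector about the tool's x, y, z in rad, a list of three; "xyz": the shift along the tool's x, y, z in m, a list of three; "grip": the closure in counts, from 0 (fully open) to 255 (shut). In form: [{"rot": [wx, wy, wz], "xyz": [dx, dy, dz], "grip": grip}, ...]. A call has 1 to 8 rows; each row is the pose to reach, as a shift and turn from the pose commanded when the call began, along the tool's axes at that moment; what a row does not reach only later rows make up. A row lasts 1/12 s, in which the tool goes at most 41.7 mm and 7.16 degrees, less where a joint would pass 70% of its speed; a pose out of reach is approached as far as the arm can. A call with a gripper value outside its range is refused whole. The fingers move at their own pace and stop on an object; "squeeze" is the grip in N (left out, the last holds). Time passes only in rows, so rows that repeat a pose let the fingers close. It gives the time, the measured TCP pose, the force, the opening and the grip force at its end, in the units of the state.
- r.get_state(): the state, without advancing time (a new reading comes with each control period).
- r.snapshot(name): name is "side" or "top" or "wrist"; returns the picture (400x640x3 uint8, red, green, blue); there is no depth.
- r.camera_params(name): a dict with "fx", "fy", "cx", "cy" (pixels), "position" and "attitude" of the camera in the world; the wrist camera has in their place "hand_eye" (4x4, takes a point from camera to tool coordinates, whose origin is the TCP and whose axes are the flange's). Camera axes: x right, y down, z forward; pixel columns grow to the right and rows downward; lengths in m; the calibration is good to about 2 mm. The wrist camera is an equidistant fisheye: a pixel r from the principal point sees the ray r / f radians off the axis. A picture is of the moment at which its call begins: read the wrist's pose just before it. camera_params takes no time and is no camera call.
- r.finish_job(): hands the job in; it is judged then, once.
The state is a dict: "clock": time; "q": joint angles; "qd": joint speeds; "joint_torque": joint torques, N m; "tool_pos": TCP position; "eef_rot": TCP orientation; "contact_force": force on the tool from outside, world axes, zero at the start; "moment": the same for the moment, N m; "opening": opening from 0.0 (shut) to 1.0 (fully open); "finger_force": force on a finger pad.
Only numpy, scipy, OpenCV 4.12 (cv2) and the standard library are available. Lean on these libraries where they do the work, as an engineer would, in place of code of your own. Each camera call takes 0.05 s, during which the arm holds its last target. There are 200 camera calls.

## Working session

There is one attempt and no reset: what is moved stays moved. The work goes in short steps, Python scripts to look and compute and a tool call to move; the robot and the scene stay as the last step left them, time stands still between calls to the robot, and variables do not carry over. Pictures are saved under pics/ and viewed, at most 10 in all, crops included, and the job is handed in when it is done.

Besides the shell and the picture viewer there is one more tool, called after "Call:" as name([rows], argument=value, ...), one row to a line, values as JSON. carry_out: Moves the arm, as the interface text tells. Its arguments: {"type":"object","properties":{"plan":{"type":"array"},"squeeze":{"type":"number"}},"required":["plan"]}

```bash
mkdir -p pics; python3 - <<'E'
from plant import r
import cv2
s=r.get_state();print({k:s[k] for k in('clock','tool_pos','eef_rot','contact_force')})
for n in("side","top"):
    im=r.snapshot(n);cv2.imwrite(f"pics/{n}0.png",im[:,:,::-1]);print(n,r.camera_params(n))
a=cv2.imread("pics/side0.png");b=cv2.imread("pics/top0.png")
E
```

```text
{'clock': 0.0, 'tool_pos': array([0.21167754, 0.58740312, 0.23789734]), 'eef_rot': array([ 1.71984568e-01,  9.85099220e-01, -9.09920077e-04, -8.84766487e-05]), 'contact_force': array([-0.30113383,  0.21438542, -0.31240087])}
side {'fx': 481.0381061499443, 'fy': 481.0381061499443, 'cx': 322.0984148625098, 'cy': 203.53315644428014, 'position': array([ 0.49540549, -0.85271392,  0.75029838]), 'attitude': array([ 0.89185571, -0.10469656,  0.04365721, -0.43786535])}
top {'fx': 452.6837922851992, 'fy': 452.6837922851992, 'cx': 314.20697435991997, 'cy': 202.16860794690473, 'position': array([ 0.53597157, -0.03743267,  1.18078678]), 'attitude': array([ 0.71095777, -0.70042297,  0.03712593, -0.05067918])}
```

View pics/top0.png

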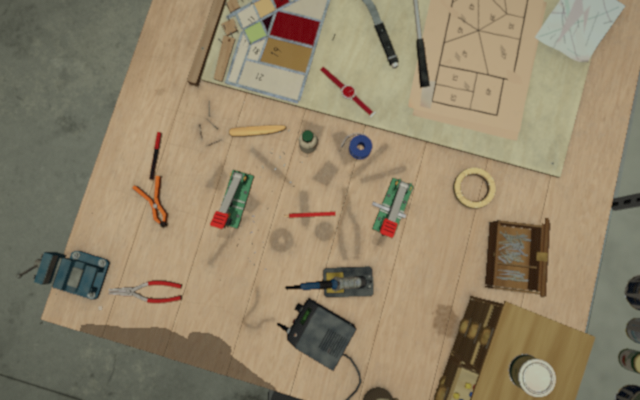

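View pics/side0.png

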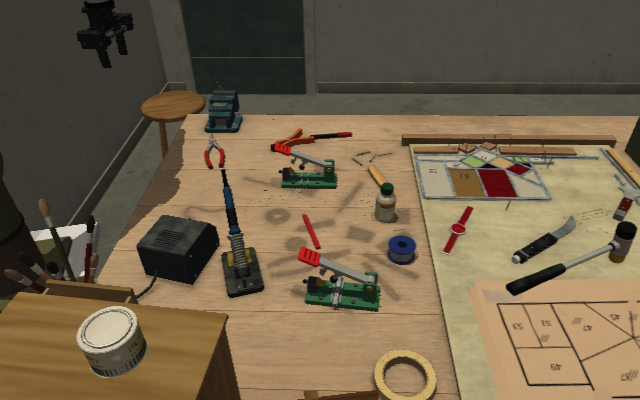

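The top view shows two clamps with red pads, at about (219,219) and (388,228). The right one, nearer in the side view, seems to have a light strip across it. I'll enlarge both to check and measure.

```bash
cat > h.py <<'E'
import numpy as np,cv2
from plant import r
from scipy.spatial.transform import Rotation as R
def ray(n,u,v):
    p=r.camera_params(n);d=R.from_quat(p["attitude"]).apply([(u-p["cx"])/p["fx"],(v-p["cy"])/p["fy"],1]);return np.array(p["position"]),d
def plane(n,u,v,z):
    o,d=ray(n,u,v);return o+d*(z-o[2])/d[2]
def tri(a,b):
    (o,d),(p,e)=a,b
    t=np.linalg.lstsq(np.c_[d,-e],p-o,rcond=None)[0];x,y=o+t[0]*d,p+t[1]*e
    return (x+y)/2,np.linalg.norm(x-y)
def blobs(im,col):
    h=cv2.cvtColor(im,cv2.COLOR_BGR2HSV)
    m=(cv2.inRange(h,(0,150,110),(6,255,255))|cv2.inRange(h,(174,150,110),(180,255,255))) if col=='red' else cv2.inRange(h,(60,90,30),(90,255,255))
    return m
E
python3 - <<'E'
from h import *
t=cv2.imread("pics/top0.png");s=cv2.imread("pics/side0.png")
for n,im in(("top",t),("side",s)):
  for c in("red","green"):
    k,l,st,ce=cv2.connectedComponentsWithStats(blobs(im,c))
    for i in range(1,k):
      if st[i,4]>40: print(n,c,ce[i].round(1),st[i], plane(n,*ce[i],0.1 if c=="red" else .012).round(3))
g=lambda im,x,y:cv2.resize(im[y:y+75,x:x+100],(400,300),interpolation=cv2.INTER_CUBIC)
cv2.imwrite("pics/crop.png",np.vstack([np.hstack([g(t,185,160),g(t,345,165)]),np.hstack([g(s,260,125),g(s,290,240)])]))
E
```

```text
top red [331.8  77.3] [321  68  22  20 100] [ 0.985 -0.054  0.1  ]
top red [348.   91.1] [343  87  11   9  76] [ 0.949 -0.095  0.1  ]
top red [362.1 105. ] [353  97  19  17  80] [ 0.914 -0.13   0.1  ]
top red [157.3 140. ] [155 132   6  17  59] [0.82  0.374 0.1  ]
top red [218.9 219.6] [210 211  18  18 211] [0.625 0.213 0.1  ]
top red [311.9 214.2] [289 212  46   6 161] [ 0.642 -0.01   0.1  ]
top red [388.1 227.9] [380 218  17  20 219] [ 0.612 -0.193  0.1  ]
top red [164.3 283.4] [148 281  33   7 125] [0.472 0.336 0.1  ]
top red [163.4 299.6] [148 296  32   7 119] [0.434 0.336 0.1  ]
top green [307.2 135.8] [303 131  10  10  76] [0.859 0.008 0.012]
top green [243.4 188.3] [234 175  19  26 223] [0.716 0.172 0.012]
top green [391.1 192.8] [384 179  14  26 152] [ 0.709 -0.213  0.012]
top green [234.6 216.2] [229 207  13  20 150] [0.642 0.193 0.012]
top green [379.3 220.7] [374 212  14  18  94] [ 0.636 -0.183  0.012]
side red [282.1 147.9] [274 142  17  12 119] [0.628 0.222 0.1  ]
side red [221.3 155.7] [219 149   5  15  48] [0.471 0.222 0.1  ]
side red [207.1 158.1] [205 151   7  15  50] [0.435 0.219 0.1  ]
side red [310.8 230.8] [303 214  17  34 165] [ 0.632 -0.117  0.1  ]
side red [458.1 227.7] [452 223  13  10  96] [ 0.929 -0.181  0.1  ]
side red [449.  245.7] [443 235  15  18  80] [ 0.888 -0.226  0.1  ]
side red [308.8 255.8] [298 247  22  19 265] [ 0.613 -0.188  0.1  ]
side green [312.1 179.9] [282 166  54  22 699] [0.697 0.184 0.012]
side green [387.  186.1] [382 183  11   7  61] [0.881 0.109 0.012]
side green [320.7 294.7] [306 281  27  25 402] [ 0.63  -0.214  0.012]
side green [359.8 296.5] [338 282  41  29 869] [ 0.705 -0.237  0.012]
```

View pics/crop.png

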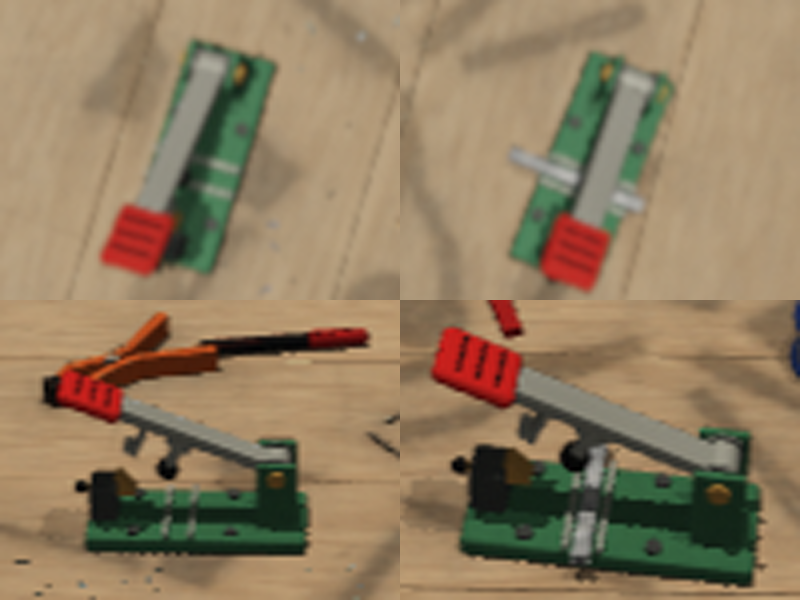

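The right-hand clamp (y about -0.19) holds the came: a grey strip crosses its bed at crop (575,180) in the top view and crop (585,500) in the side view. The left one is empty. Next I'll get the pad and hinge positions and the shift in tool axes.

```bash
python3 - <<'E'
from h import *
p=plane("top",388.75,227.3,.107);h=plane("top",403.7,183.7,.06)
q,e=tri(ray("top",388.75,227.3),ray("side",290+78/4,240+66/4))
print("pad",p,"tri",q,e,"hinge",h,"dist",np.linalg.norm((p-h)[:2]))
s=r.get_state();Rt=R.from_quat(s["eef_rot"]);u=(p-h)[:2]/np.linalg.norm((p-h)[:2])
g=np.r_[p[:2]+.005*u,.17];print("goal",g,"u",u)
print("shift",Rt.inv().apply(g-s["tool_pos"]),"tool axes\n",Rt.as_matrix().round(3))
E
```

```text
pad [ 0.6124294  -0.19317173  0.107     ] tri [ 0.61311024 -0.19375357  0.10329723] 0.0008361184234481415 hinge [ 0.72540554 -0.237713    0.06      ] dist 0.12143941887521541
goal [ 0.60777786 -0.19133784  0.17      ] u [-0.93030861  0.3667777 ]
shift [-0.63655344 -0.59839037  0.06902807] tool axes
 [[-0.941  0.339 -0.   ]
 [ 0.339  0.941 -0.002]
 [-0.    -0.002 -1.   ]]
```

Call:
carry_out([
  {"rot": [0, 0, 0], "xyz": [-0.03, -0.028, 0], "grip": 255},
  {"rot": [0, 0, 0], "xyz": [-0.06, -0.056, 0], "grip": 255},
  {"rot": [0, 0, 0], "xyz": [-0.09, -0.084, 0], "grip": 255},
  {"rot": [0, 0, 0], "xyz": [-0.12, -0.112, 0], "grip": 255},
  {"rot": [0, 0, 0], "xyz": [-0.15, -0.14, 0], "grip": 255},
  {"rot": [0, 0, 0], "xyz": [-0.18, -0.168, 0], "grip": 255},
  {"rot": [0, 0, 0], "xyz": [-0.21, -0.196, 0], "grip": 255},
  {"rot": [0, 0, 0], "xyz": [-0.22, -0.205, 0], "grip": 255},
], squeeze=20)

```text
clock: 0.77
tool_pos: [0.3518, 0.3134, 0.2383]
eef_rot: [0.176, 0.984, -0.003, 0.001]
contact_force: [0.7, -0.1, -0.0]
opening: 0.422
finger_force: 0.0
```

Call:
carry_out([
  {"rot": [0, 0, 0], "xyz": [-0.03, -0.028, 0], "grip": 255},
  {"rot": [0, 0, 0], "xyz": [-0.06, -0.056, 0], "grip": 255},
  {"rot": [0, 0, 0], "xyz": [-0.09, -0.084, 0], "grip": 255},
  {"rot": [0, 0, 0], "xyz": [-0.12, -0.112, 0], "grip": 255},
  {"rot": [0, 0, 0], "xyz": [-0.15, -0.14, 0], "grip": 255},
  {"rot": [0, 0, 0], "xyz": [-0.18, -0.168, 0], "grip": 255},
  {"rot": [0, 0, 0], "xyz": [-0.21, -0.196, 0], "grip": 255},
  {"rot": [0, 0, 0], "xyz": [-0.22, -0.205, 0], "grip": 255},
])

```text
clock: 1.43
tool_pos: [0.4889, 0.046, 0.2383]
eef_rot: [0.176, 0.984, -0.002, 0.001]
contact_force: [-0.0, 0.4, 0.1]
opening: 0.012
finger_force: 0.0
```

Call:
carry_out([
  {"rot": [0, 0, 0], "xyz": [-0.029, -0.027, 0], "grip": 255},
  {"rot": [0, 0, 0], "xyz": [-0.058, -0.054, 0], "grip": 255},
  {"rot": [0, 0, 0], "xyz": [-0.087, -0.081, 0], "grip": 255},
  {"rot": [0, 0, 0], "xyz": [-0.116, -0.108, 0], "grip": 255},
  {"rot": [0, 0, 0], "xyz": [-0.145, -0.135, 0], "grip": 255},
  {"rot": [0, 0, 0], "xyz": [-0.174, -0.162, 0], "grip": 255},
  {"rot": [0, 0, 0], "xyz": [-0.192, -0.181, 0.02], "grip": 255},
  {"rot": [0, 0, 0], "xyz": [-0.192, -0.181, 0.05], "grip": 255},
])

```text
clock: 2.1
tool_pos: [0.6094, -0.1913, 0.19]
eef_rot: [0.177, 0.984, -0.003, 0.005]
contact_force: [0.0, -1.0, 0.5]
opening: 0.007
finger_force: 0.0
```

Call:
carry_out([
  {"rot": [0, 0, 0], "xyz": [0, 0, 0.02], "grip": 255},
  {"rot": [0, 0, 0], "xyz": [0, 0, 0.03], "grip": 255},
  {"rot": [0, 0, 0], "xyz": [0, 0, 0.03], "grip": 255},
  {"rot": [0, 0, 0], "xyz": [0, 0, 0.03], "grip": 255},
])

```text
clock: 2.43
tool_pos: [0.6062, -0.1816, 0.1588]
eef_rot: [0.172, 0.985, 0.0, -0.0]
contact_force: [-0.3, -0.1, 0.1]
opening: 0.007
finger_force: 0.0
```

```bash
python3 - <<'E'
from h import *
s=r.get_state();Rt=R.from_quat(s["eef_rot"])
print(s["clock"],s["tool_pos"],s["eef_rot"],s["contact_force"]);print(Rt.inv().apply(np.r_[.6078,-.1913,.15]-s["tool_pos"]))
t=r.snapshot("top")[:,:,::-1];w=r.snapshot("side")[:,:,::-1]
g=lambda im,x,y:cv2.resize(im[y:y+100,x:x+100],(400,400),interpolation=cv2.INTER_CUBIC)
cv2.imwrite("pics/c2.png",np.hstack([g(t,345,150),g(w,270,195)]))
E
```

```text
2.4333 [ 0.60619539 -0.18164664  0.1588019 ] [ 1.71620990e-01  9.85163011e-01  1.87148679e-04 -2.07031729e-04] [-0.26145439 -0.11931538  0.05784783]
[-0.00477852 -0.00854472  0.0087971 ]
```

View pics/c2.png

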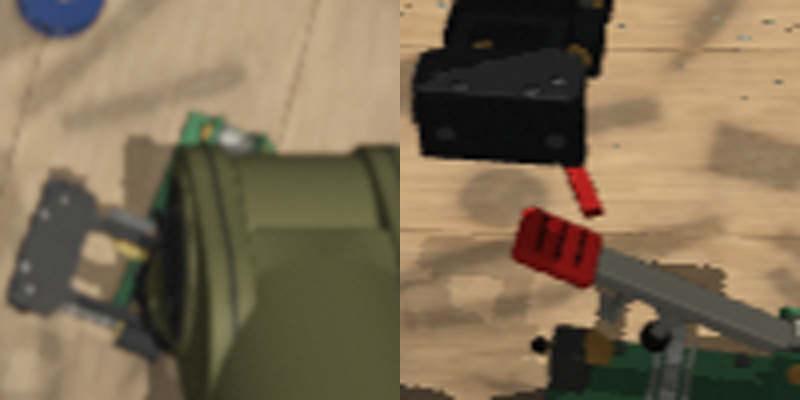

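The tool is just above the loaded clamp, with its pad at side crop (557,245) clear below. I'll correct 10 mm sideways and come down to just above the pad.

Call:
carry_out([
  {"rot": [0, 0, 0], "xyz": [-0.005, -0.0085, 0], "grip": 255},
  {"rot": [0, 0, 0], "xyz": [-0.005, -0.0085, 0.015], "grip": 255},
  {"rot": [0, 0, 0], "xyz": [-0.005, -0.0085, 0.03], "grip": 255},
  {"rot": [0, 0, 0], "xyz": [-0.005, -0.0085, 0.04], "grip": 255},
  {"rot": [0, 0, 0], "xyz": [-0.005, -0.0085, 0.04], "grip": 255},
  {"rot": [0, 0, 0], "xyz": [-0.005, -0.0085, 0.04], "grip": 255},
])

```text
clock: 3.03
tool_pos: [0.608, -0.1922, 0.1189]
eef_rot: [0.172, 0.985, -0.0, 0.0]
contact_force: [0.2, -0.4, 0.6]
opening: 0.001
finger_force: 0.0
```

Call:
carry_out([
  {"rot": [0, 0, 0], "xyz": [0, 0, 0.005], "grip": 255},
  {"rot": [0, 0, 0], "xyz": [0, 0, 0.01], "grip": 255},
  {"rot": [0, 0, 0], "xyz": [0, 0, 0.015], "grip": 255},
  {"rot": [0, 0, 0], "xyz": [0, 0, 0.02], "grip": 255},
  {"rot": [0, 0, 0], "xyz": [0, 0, 0.025], "grip": 255},
  {"rot": [0, 0, 0], "xyz": [0, 0, 0.025], "grip": 255},
])

```text
clock: 3.53
tool_pos: [0.6077, -0.1917, 0.0927]
eef_rot: [0.172, 0.985, 0.0, -0.0]
contact_force: [-0.4, -0.0, 3.6]
opening: 0.009
finger_force: 1.5
```

Contact: 3.6 N, as the spring should give. Pressing on slowly.

Call:
carry_out([
  {"rot": [0, 0, 0], "xyz": [0, 0, 0.005], "grip": 255},
  {"rot": [0, 0, 0], "xyz": [0, 0, 0.01], "grip": 255},
  {"rot": [0, 0, 0], "xyz": [0, 0, 0.015], "grip": 255},
  {"rot": [0, 0, 0], "xyz": [0, 0, 0.02], "grip": 255},
  {"rot": [0, 0, 0], "xyz": [0, 0, 0.025], "grip": 255},
  {"rot": [0, 0, 0], "xyz": [0, 0, 0.03], "grip": 255},
  {"rot": [0, 0, 0], "xyz": [0, 0, 0.03], "grip": 255},
])

```text
clock: 4.12
tool_pos: [0.6065, -0.1913, 0.0624]
eef_rot: [0.172, 0.985, 0.0, -0.002]
contact_force: [-2.4, 0.5, 3.5]
opening: 0.009
finger_force: 1.9
```

Call:
carry_out([
  {"rot": [0, 0, 0], "xyz": [0, 0, 0.003], "grip": 255},
  {"rot": [0, 0, 0], "xyz": [0, 0, 0.006], "grip": 255},
  {"rot": [0, 0, 0], "xyz": [0, 0, 0.008], "grip": 255},
  {"rot": [0, 0, 0], "xyz": [0, 0, 0.009], "grip": 255},
  {"rot": [0, 0, 0], "xyz": [0, 0, 0.009], "grip": 255},
])

```text
clock: 4.53
tool_pos: [0.6067, -0.1914, 0.0546]
eef_rot: [0.172, 0.985, 0.0, -0.001]
contact_force: [-5.0, 1.9, 8.0]
opening: 0.004
finger_force: 4.1
```

Call:
carry_out([
  {"rot": [0, 0, 0], "xyz": [0, 0, 0.001], "grip": 255},
  {"rot": [0, 0, 0], "xyz": [0, 0, 0.002], "grip": 255},
  {"rot": [0, 0, 0], "xyz": [0, 0, 0.003], "grip": 255},
  {"rot": [0, 0, 0], "xyz": [0, 0, 0.003], "grip": 255},
])

```text
clock: 4.87
tool_pos: [0.6067, -0.1914, 0.0518]
eef_rot: [0.172, 0.985, 0.0, -0.001]
contact_force: [-5.7, 1.6, 9.5]
opening: 0.005
finger_force: 4.6
```

Call:
carry_out([
  {"rot": [0, 0, 0], "xyz": [0, 0, 0.001], "grip": 255},
  {"rot": [0, 0, 0], "xyz": [0, 0, 0.002], "grip": 255},
  {"rot": [0, 0, 0], "xyz": [0, 0, 0.002], "grip": 255},
])

```text
clock: 5.12
tool_pos: [0.6068, -0.1914, 0.0503]
eef_rot: [0.172, 0.985, -0.0, -0.001]
contact_force: [-6.1, 2.1, 11.0]
opening: 0.004
finger_force: 5.7
```

Near the hard stop height (0.050), so the latch should have caught. I'll let up slowly and read the force.

Call:
carry_out([
  {"rot": [0, 0, 0], "xyz": [0, 0, -0.003], "grip": 255},
  {"rot": [0, 0, 0], "xyz": [0, 0, -0.006], "grip": 255},
  {"rot": [0, 0, 0], "xyz": [0, 0, -0.01], "grip": 255},
  {"rot": [0, 0, 0], "xyz": [0, 0, -0.014], "grip": 255},
  {"rot": [0, 0, 0], "xyz": [0, 0, -0.014], "grip": 255},
  {"rot": [0, 0, 0], "xyz": [0, 0, -0.014], "grip": 255},
])

```text
clock: 5.62
tool_pos: [0.6084, -0.1922, 0.0636]
eef_rot: [0.172, 0.985, -0.0, 0.001]
contact_force: [-0.1, 0.6, -0.9]
opening: 0.006
finger_force: 0.0
```

No force on the tool at 0.064, where the lever would still push if it were loose, so it has latched. Backing off upwards to look.

Call:
carry_out([
  {"rot": [0, 0, 0], "xyz": [0, 0, -0.03], "grip": 255},
  {"rot": [0, 0, 0], "xyz": [0, 0, -0.06], "grip": 255},
  {"rot": [0, 0, 0], "xyz": [0, 0, -0.09], "grip": 255},
  {"rot": [0, 0, 0], "xyz": [0, 0, -0.12], "grip": 255},
  {"rot": [0, 0, 0], "xyz": [0, 0, -0.15], "grip": 255},
  {"rot": [0, 0, 0], "xyz": [0, 0, -0.17], "grip": 255},
  {"rot": [0, 0, 0], "xyz": [0, 0, -0.17], "grip": 255},
  {"rot": [0, 0, 0], "xyz": [0, 0, -0.17], "grip": 255},
])

```text
clock: 6.28
tool_pos: [0.6085, -0.1922, 0.2344]
eef_rot: [0.172, 0.985, -0.0, 0.001]
contact_force: [-0.2, -0.7, -0.2]
opening: 0.005
finger_force: 0.0
```

```bash
python3 - <<'E'
from h import *
w=r.snapshot("side")[:,:,::-1];print(r.get_state()["tool_pos"])
cv2.imwrite("pics/c3.png",cv2.resize(w[120:320,240:440],(600,600),interpolation=cv2.INTER_CUBIC))
E
```

```text
[ 0.60754176 -0.19199707  0.23296711]
```

View pics/c3.png

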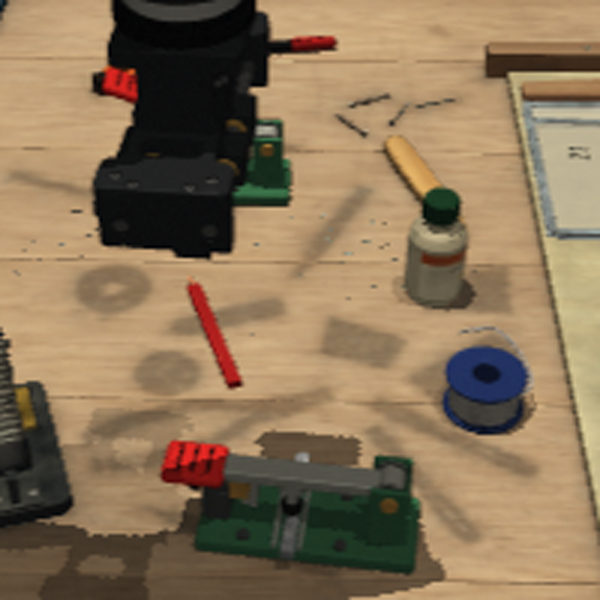

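The loaded clamp's lever is level, with its pad at crop (195,463). The came lies under the foot at (290,510), between the ribs. The empty clamp's pad is still up at (120,85), and the gripper is clear of everything.

```bash
python3 -c "
from plant import r
print(r.finish_job())"
```

```text
the job is handed in; nothing more can be done
None
```

The loaded clamp's lever is latched down over the came, the empty clamp's lever is still up, the arm is clear of both, and the job was handed in at about 6.3 s; the hand-in gave no verdict, so this rests on the last picture and the force readings.

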